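# Open a latched reference-sample case by its pop-out T-handle

## Task

Open the aluminium sample case a little: press the round button beside the sunken T-handle until the handle pops up, turn the handle anticlockwise (seen from above) until you feel the latch come up against its soft stop, and lift the lid by the handle until its front edge stands about 5 cm open. Feel your way gently: do not lean hard on the button, wrench the handle past the stop or pull at the lid while it is still latched. Leave the lid standing open by itself with the handle out and turned, let go, and leave the other things on the bench where they are.

Things in the scene. Friction and masses are not known exactly. Their poses are not given: they have to be found in the camera images.
- case: aluminium sample case screwed to the bench, 280 (x) x 300 (y) x 140 mm tall. Origin: centre of its underside; x points from its front (handle side) to its rear (hinge side), z up. Lower half 80 mm tall, lid the upper 60 mm, its flat top 140 mm above the origin when shut. The handle's upright turning axis is at x = -50, y = 0 mm; the release button at x = -50, y = +85 mm
- lid (a joint): opening angle of the lid (rad), 0 shut; grows as the front edge rises, at most 1.2. The lid weighs 0.9 kg with its lock; a sprung friction hinge bears part of it and holds the lid wherever it is left; lifting at the handle takes about 8 N. While latched it has some 2 mm of play
- lid_hinge (a point): point on the lid's hinge line at mid-width: 140 mm behind the case's origin and 80 mm above it. The hinge line runs along the case's y
- lid_front (a point): middle of the lid's lower front edge, 280 mm from the hinge line; 80 mm above the bench when shut
- handle_bar (a point): centre of the T-handle's steel crossbar: round, 16 mm thick, 90 mm long, on a 12 mm round stem at its middle. Its x axis lies along the bar (along the case's x when latched). Pushed in, the bar lies in a slot 100 x 26 mm, 1 mm below the lid's top, and cannot be gripped; popped out, its centre stands 27 mm and its underside 19 mm above the lid's top
- handle_pop (a joint): how far the T-handle has popped out (m): 0 pushed in and caught, 0.036 fully out. A spring (4 to 6 N) pushes it out when the release button trips its catch
- handle_turn (a joint): turn of the T-handle (rad): 0 latched, grows anticlockwise seen from above; friction 0.08 N m. Somewhere from 0.79 to 1.40 rad (set differently in each case, not visible) the latch meets a rubber buffer, felt as a torque rising 4 N m per rad; the lid is free from 0.05 rad before that on and the handle stays turned if let go. 0.15 rad past it (about 0.6 N m) the latch is overloaded
- release: release button: round dark steel cap 26 mm across in a flat steel collar 42 mm across. Origin: centre of the collar, level with the lid's top, z up; it does not move with the cap. The cap's flat top stands 8 to 20 mm above it, set differently in each case. It is sprung: gives from 2.6 N, trips after 5 mm (6 N), comes up hard after 7 mm (7 N); damaged above 15 N
- keeper: keeper inside the case, hidden under the lid, that holds the handle's latch; origin on the handle's turning axis, 72 mm above the case's underside. Damaged if the latch bears on it with over 16 N, 38 mm from the axis: by wrenching the handle past the buffer or pulling hard at the lid while latched
- jar: closed white plastic jar with black screw cap, 60 mm across, 85 mm tall; origin at the centre of its underside; leave alone
- cup: small open white plastic sample cup, 48 mm across, 45 mm tall; origin at the centre of its underside; leave alone
- puck_a: steel sample disc, 40 mm across, 22 mm tall; origin at the centre of its underside; leave alone
- puck_b: second steel sample disc, 40 mm across, 22 mm tall; origin at the centre of its underside; leave alone
- film_box: plain paper-white box of sample film, 120 x 80 x 50 mm; origin at the centre of its underside; leave alone
- driver: screwdriver with black handle, 160 mm long, lying flat; leave alone

How it is judged:
By the outcome, as a careful person would: the job done as asked, in the order asked, and still so for the second after the job is handed in, with the robot touching nothing.
It also fails if it takes over 67 s, if anything falls off the work surface, if the arm or the gripper's body presses on something with over 40 N, if the wrist force passes 120 N, or if a joint passes its speed limit or range.

## Robot

A 6-joint arm with a two-finger parallel gripper is mounted at the origin on the work surface. World frame = base frame: x ahead of the robot, y to its left, z up, the work surface at z = 0. Lengths are in m, angles in rad, forces in N, time in s.
With the tool pointing down it reaches from about 0.35 to 0.725 m from the base axis. Payload 4.3 kg.
Tool frame: the origin (TCP) lies midway between the tips of the shut fingers; the grasp point (between the pads) lies 19 mm behind it (ctrl.grip_depth is the distance from the TCP to the grasp point, in m); y points along the fingers, z is the direction in which the jaws open and shut, and the axes are right-handed (so a half turn about y gives the same grasp; the last joint's range is limited). The gripper opens to 85 mm and grips with 20 to 120 N. Pads are 22 mm wide; open, the fingers measure 114 mm over their backs; the gripper's body (76 mm by 85 mm) begins 54 mm behind the grasp point. The pads swing forward as they close: fully open they stand 13 mm farther back than shut.
Start: joints at [-1.393, 0.377, 0.081, 1.274, 0, 1.46], TCP at [0.163, -0.551, 0.231] pointing down, gripper open.
Joint ranges: [-2.72, 2.72], [-0.84, 1.66], [-1.02, 1.22], [-1.77, 2.12], [-1.37, 1.28], [-3.14, 3.14]. Speed limits (rad/s): [2.57, 2.57, 3.14, 3.14, 3.14, 3.14].

## Interface

Orientations are given as a 3x3 rotation matrix whose columns are the frame's x, y, z axes.
In Python, from workcell import ctrl, claw, solver, camera, ticket gives the robot as it stands. The module is installed in compiled form; this text tells all that it offers. Calls block until the motion is done:
- ctrl.move_ptp(position, orientation): joint-space move of the TCP to a pose.
- ctrl.line_to(position, rotation=None, max_speed=0.15): straight line of the TCP; rotation=None keeps the orientation; max_speed is the mean speed in m/s.
- ctrl.goto_joints(angles): joint-space move.
- claw.ungrasp() and claw.close_gripper(strength=None): open the fingers fully, or close them until they stop; strength is the grip in N (None keeps the last).
- ctrl.sleep(seconds).
- solver.inverse_kinematics(position, orientation): joint angles nearest the present ones, or None.
- ctrl.state(): the state.
- camera(name): name is "scene" or "top" or "wrist"; returns a dict with "pixels" (400x640x3 uint8, red, green, blue), "fovy" (degrees; the focal length in pixels is half the picture's height over the tangent of half this angle, whatever the lens; pixels are square), "cx", "cy" (the principal point, pixels), "dist" ([k1, k2, p1, p2, k3] as OpenCV has them; the pictures are not rectified), "xyz" and "attitude" of the camera in the world. Camera axes: x right, y down, z forward; pixel columns grow to the right and rows downward; lengths in m; the calibration is good to about 2 mm. A picture is of the moment at which its call begins. There is no depth.
A pose or a line that the arm cannot do raises ctrl.MotionError and nothing moves.
- ticket.job_done(): hands the job in, once; it reports no verdict.
The state is a dict: "time_s": time; "q": joint angles; "joint_velocities": joint speeds; "joint_torque": joint torques, N m; "position": TCP position; "eef_rot": TCP orientation; "ft_force": force on the tool from outside, world axes, zero at the start; "moment": the same for the moment, N m; "opening": finger opening in m.
Only numpy, scipy, OpenCV 4.12 (cv2) and the standard library are available. Lean on these libraries where they do the work, as an engineer would, in place of code of your own. Each camera call takes 0.05 s, during which the arm holds its last target. There are 200 camera calls.

## Working session

There is one attempt and no reset: what is moved stays moved. The work goes in short steps, each a Python script; the robot and the scene stay as the last script left them, time stands still between calls to the robot, and variables do not carry over. Pictures are saved under pics/ and viewed, about 8 in all and at most 12, crops included, and the job is handed in when it is done.

```bash
mkdir -p pics
cat > h.py <<'E'
import numpy as np, cv2
from workcell import ctrl, claw, solver, camera, ticket
def snap(name,fn,crop=None,scale=1):
    c=camera(name); im=c["pixels"][:,:,::-1]
    if crop: x0,y0,x1,y1=crop; im=im[y0:y1,x0:x1]
    if scale!=1: im=cv2.resize(im,None,fx=scale,fy=scale,interpolation=cv2.INTER_CUBIC)
    cv2.imwrite("pics/"+fn,im); return c
def K(c):
    f=200/np.tan(np.radians(c["fovy"])/2); return np.array([[f,0,c["cx"]],[0,f,c["cy"]],[0,0,1]])
def pix2z(c,uv,z):
    p=cv2.undistortPoints(np.array([[uv]],float),K(c),np.array(c["dist"],float))[0,0]
    d=np.array(c["attitude"])@np.array([p[0],p[1],1]); o=np.array(c["xyz"]); return o+d*(z-o[2])/d[2]
def proj(c,P):
    R=np.array(c["attitude"]).T; t=-R@np.array(c["xyz"])
    return cv2.projectPoints(np.array(P,float).reshape(-1,3),cv2.Rodrigues(R)[0],t,K(c),np.array(c["dist"],float))[0][:,0]
E
python3 - <<'E'
from h import *
for n in("top","scene"):
    c=snap(n,n+"0.png"); print(n,c["fovy"],c["cx"],c["cy"],c["dist"],c["xyz"],c["attitude"])
s=ctrl.state();print(s)
E
```

```text
top 48.87147475334143 320.44831681238594 192.7117077926078 [-0.05152994  0.          0.          0.          0.        ] [0.45285531 0.03861487 0.93711372] [[ 0.02612607 -0.98754208  0.15517107]
 [-0.99956096 -0.02363682  0.01786574]
 [-0.01397542 -0.15556971 -0.98772605]]
scene 57.23379760430513 321.4459273673967 196.90968975048608 [0.00385376 0.         0.         0.         0.        ] [0.36725092 0.34463179 0.90994879] [[-0.81434283 -0.5345215   0.22612503]
 [-0.58031658  0.74396014 -0.33129441]
 [ 0.00885597 -0.40101133 -0.91603029]]
{'time_s': 0.1, 'q': array([-1.39333378e+00,  3.78018853e-01,  7.97545888e-02,  1.27440093e+00,
        1.27984866e-05,  1.46050569e+00]), 'joint_velocities': array([ 0.00144251,  0.00049019,  0.00467355,  0.00189352, -0.00208974,
        0.0003196 ]), 'joint_torque': array([ 1.38465111e-03, -4.64693105e+01,  2.70582926e+01,  1.19859897e-02,
       -8.93109996e-05,  4.64988645e-06]), 'position': array([ 0.16309373, -0.55076721,  0.23043594]), 'eef_rot': array([[-9.58883975e-01, -3.17318086e-04,  2.83798206e-01],
       [-2.83798299e-01,  1.84177391e-03, -9.58882231e-01],
       [-2.18421455e-04, -9.99998254e-01, -1.85610182e-03]]), 'ft_force': array([ 0.30226248,  0.68863854, -0.0306414 ]), 'moment': array([-0.00603653, -0.04287246,  0.0071711 ]), 'opening': 0.08534468103573055}
```

View pics/top0.png

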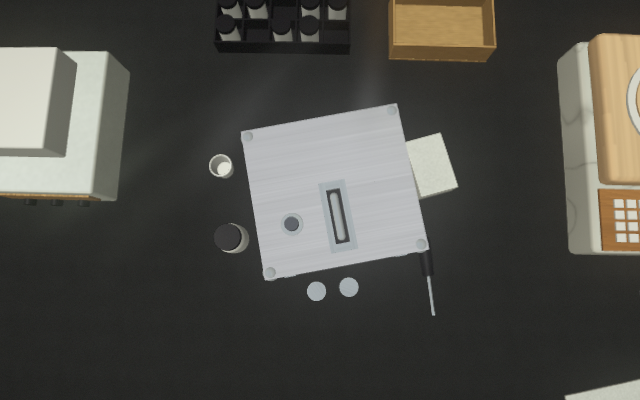

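View pics/scene0.png

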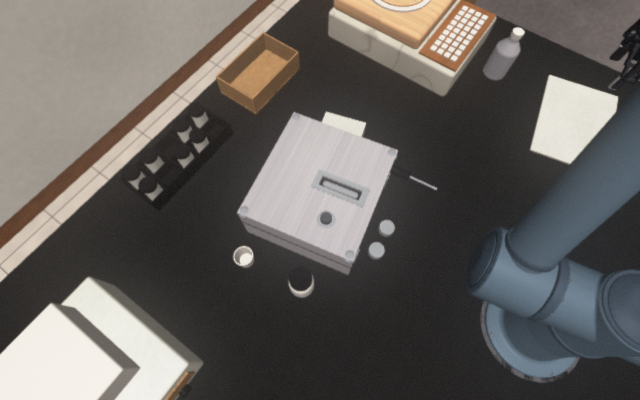

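The top view shows the lid corners at about (241,132), (397,104), (427,248) and (265,280), the button at (291,224) and the handle at (338,217). The case's front faces the robot. The scene view agrees.

Run:
```python
from h import *
c=camera("top")
for n,uv in dict(RL=(241,132),RR=(397,104),FR=(427,248),FL=(265,280)).items(): print(n,pix2z(c,uv,.14))
b=pix2z(c,(291,224),.15);h=pix2z(c,(338,216),.131)
print("b",b,"h",h,np.linalg.norm(b-h), "yaw(y)",np.degrees(np.arctan2(-(b-h)[0],(b-h)[1])))
print("bar ends",pix2z(c,(332,192),.131),pix2z(c,(343,241),.131))
print(ctrl.state()["time_s"])
c=camera("wrist");print(c["xyz"],c["attitude"],c["fovy"])
```

```text
RL [0.69026374 0.20572876 0.14      ]
RR [ 0.75176079 -0.0876278   0.14      ]
FR [ 0.48203236 -0.1412098   0.14      ]
FL [0.41795149 0.14791865 0.14      ]
b [0.51847662 0.10415739 0.15      ] h [0.53694589 0.01980589 0.131     ] 0.08841543941761675 yaw(y) 12.350348937821874
bar ends [0.58134304 0.03181788 0.131     ] [0.49140919 0.00977029 0.131     ]
0.15
[ 0.2382015  -0.52880979  0.37379306] [[ 0.28418977 -0.9115832  -0.2970728 ]
 [-0.95876625 -0.27080323 -0.08621417]
 [-0.00185689  0.30932456 -0.95095471]] 69.07102407292959
```

```bash
cat >> h.py <<'E'
def Rt(yaw,s=1,tilt=0,cy=0):
    z=s*np.array([-np.sin(yaw),np.cos(yaw),0]); y=np.array([0,0,-1.]); return np.column_stack([np.cross(y,z),y,z])
YAW=np.radians(12.3)
E
python3 - <<'E'
from h import *
b=np.array([.519,.104,.25]);h=np.array([.537,.0198,.15])
for s in(1,-1):
  for a in(0,.8,1.5):
    print(s,a,solver.inverse_kinematics(h,Rt(YAW+a,s)))
s=min((1,-1),key=lambda s:abs(solver.inverse_kinematics(b,Rt(YAW,s))[5]-ctrl.state()["q"][5]))
print(s); 
claw.close_gripper(20)
ctrl.move_ptp(b,Rt(YAW,-1) if 0 else Rt(YAW,s))
st=ctrl.state();print(st["time_s"],st["position"],st["ft_force"],st["q"])
c=snap("wrist","w1.png");print(proj(c,[b*[1,1,0]+[0,0,.15],h]))
E
```

```text
1 0 [-0.08121638  0.33907181 -0.18894417  1.04278035  0.         -0.29589188]
1 0.8 [-0.08121638  0.33907181 -0.18894417  1.04278035  0.         -1.09589188]
1 1.5 [-0.08121638  0.33907181 -0.18894417  1.04278035  0.         -1.79589188]
-1 0 [-0.08121638  0.33907181 -0.18894417  1.04278035  0.          2.84570078]
-1 0.8 [-0.08121638  0.33907181 -0.18894417  1.04278035  0.          2.04570078]
-1 1.5 [-0.08121638  0.33907181 -0.18894417  1.04278035  0.          1.34570078]
-1
3.6 [0.51918245 0.10325386 0.24996616] [ 0.32148119 -0.14813695 -0.02234632] [ 7.65833632e-02  2.79171453e-01 -9.67038370e-03  1.28199835e+00
 -2.27443182e-04  3.00472475e+00]
[[318.03894047 195.04841256]
 [415.42589734 195.35516454]]
```

View pics/w1.png

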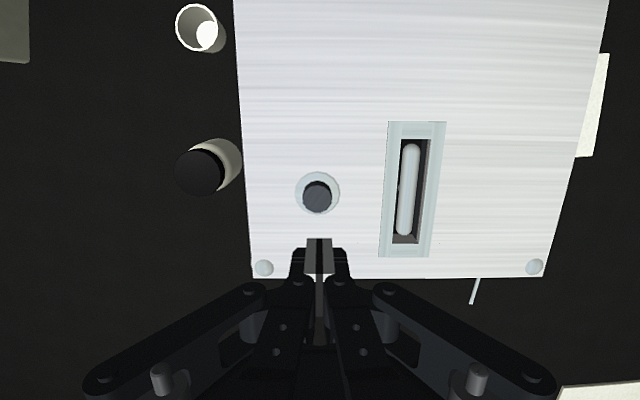

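The wrist view shows the collar centred at about (317,192), the cap at about (317,197) and the bar centred at about (409,189), with ends at (411,144) and (405,236).

Run:
```python
from h import *
c=snap("wrist","w2.png",(280,110,460,270),4)
print(pix2z(c,(317,192.5),.14),[pix2z(c,(317,197),z) for z in(.148,.154,.16)])
e1,e2=pix2z(c,(411,144),.135),pix2z(c,(405,236),.135);print(e1,e2,(e1+e2)/2,np.degrees(np.arctan2(*(e1-e2)[[1,0]])))
print([pix2z(c,p,.14) for p in((264,267),(534,267))])
```

```text
[0.51802856 0.10478836 0.14      ] [array([0.51638948, 0.10438431, 0.148     ]), array([0.51833048, 0.10476285, 0.154     ]), array([0.52027148, 0.1051414 , 0.16      ])]
[0.57835789 0.03239164 0.135     ] [0.49105811 0.01050733 0.135     ] [0.534708   0.02144949 0.135     ] 14.072906766252116
[array([0.43045253, 0.14020685, 0.14      ]), array([ 0.48693462, -0.13068566,  0.14      ])]
```

View pics/w2.png

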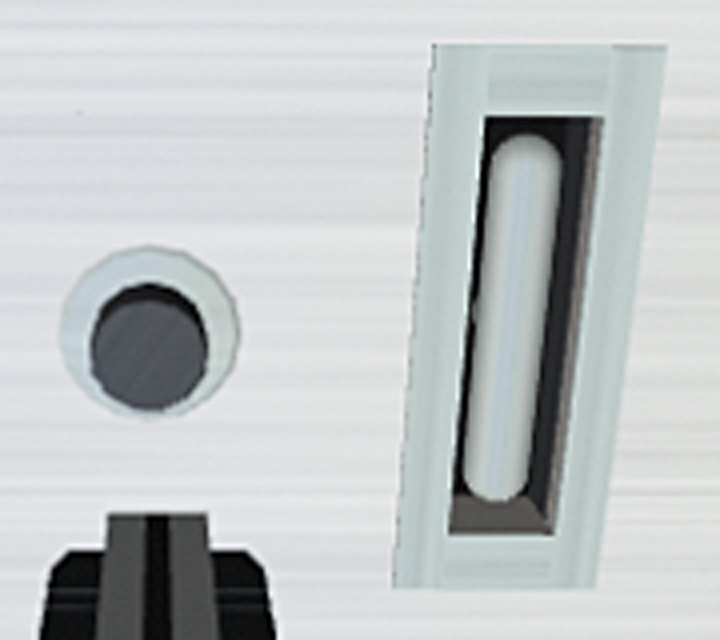

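```bash
sed -i 's/radians(12.3)/radians(12.0)/' h.py
python3 - <<'E'
from h import *
R=Rt(YAW,-1); b=np.array([.518,.1046,0])
ctrl.line_to(b+[0,0,.164],R,.1); ctrl.sleep(.2)
f0=np.mean([ctrl.state()["ft_force"][2]]);print("t",ctrl.state()["time_s"],"f0",f0)
z=.164;zc=None
while z>.138:
    z-=.001 if zc is None else .0005
    ctrl.line_to(b+[0,0,z],R,.02); ctrl.sleep(.05)
    s=ctrl.state();f=s["ft_force"][2]-f0
    print(round(z,4),round(s["position"][2],4),round(f,2),round(s["time_s"],2))
    if zc is None and f>1.5: zc=z
    if f>6.4: break
c=snap("wrist","w3.png",(280,50,520,290),2.5)
E
```

```text
t 4.9083 f0 -0.4005535672661056
0.163 0.163 0.17 5.21
0.162 0.1619 0.0 5.51
0.161 0.1609 -0.36 5.81
0.16 0.16 1.33 6.11
0.159 0.159 0.24 6.41
0.158 0.158 -0.49 6.71
0.157 0.1569 0.71 7.01
0.156 0.1563 3.54 7.31
0.1555 0.1557 5.8 7.61
0.155 0.1552 5.14 7.91
0.1545 0.1546 5.15 8.21
0.154 0.1542 5.49 8.51
0.1535 0.1538 6.75 8.81
```

View pics/w3.png

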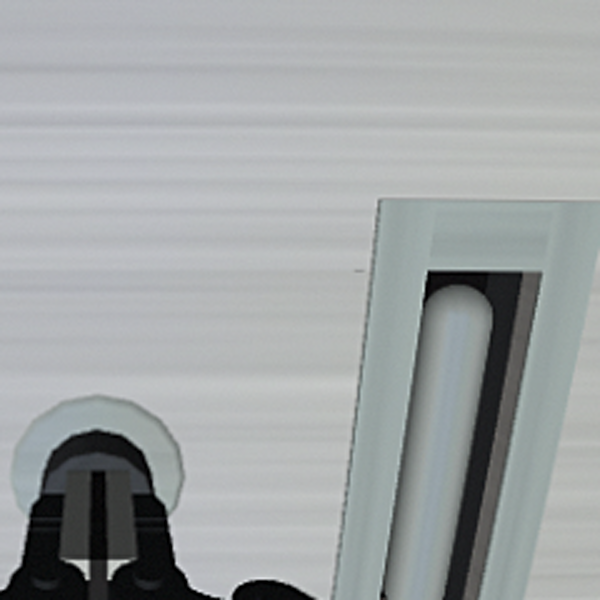

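The view shows the bar still sunk, with the fingers on the cap about 3 mm in. I'll continue in small steps, averaging the force and watching the bar region for a change.

Run:
```python
from h import *
R=Rt(YAW,-1); b=np.array([.518,.1046,0]); f0=-.2
def bar(): return camera("wrist")["pixels"][160:300,430:500].astype(float)
I0=bar(); z=.1535
while z>.148:
    z-=.0005
    ctrl.line_to(b+[0,0,z],R,.02)
    F=[]
    for _ in range(6): ctrl.sleep(.02);F.append(ctrl.state()["ft_force"][2]-f0)
    f=np.mean(F); d=np.abs(bar()-I0).mean()
    print(round(z,4),round(ctrl.state()["position"][2],4),round(f,2),round(np.std(F),2),round(d,1))
    if f>8 or d>15: break
ctrl.sleep(.2); print(np.abs(bar()-I0).mean())
ctrl.line_to(b+[0,0,.25],R,.15)
c=snap("wrist","w4.png"); print(ctrl.state()["time_s"])
```

```text
0.153 0.1532 5.65 0.28 4.9
0.1525 0.1527 6.36 0.53 8.2
0.152 0.1521 5.13 0.55 49.0
49.0269387755102
11.2083
```

View pics/w4.png

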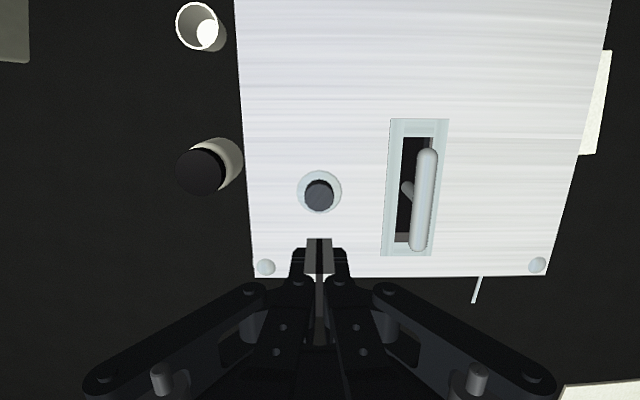

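The handle has popped out. Its bar ends are at (428,150) and (416,250), so its centre is near (422,200). Next I'll grip it and check the side loads.

Run:
```python
from h import *
R=Rt(YAW,-1)
c=camera("wrist"); e1,e2=pix2z(c,(427.5,154),.170),pix2z(c,(417,245),.170)
m=(e1+e2)/2; print(m,np.degrees(np.arctan2(*(e1-e2)[[1,0]])))
h=np.array([(m[0]+.535)/2,(m[1]+.0212)/2,0]); print(h)
claw.ungrasp()
ctrl.move_ptp(h+[0,0,.22],R); s=ctrl.state(); print(s["time_s"],s["ft_force"],s["moment"],s["q"])
ctrl.line_to(h+[0,0,.1475],R,.1); s=ctrl.state(); print(s["time_s"],s["ft_force"],s["moment"])
claw.close_gripper(45); ctrl.sleep(.2)
for _ in range(3): s=ctrl.state(); print(s["time_s"],s["ft_force"],s["moment"],s["opening"],s["position"]); ctrl.sleep(.03)
```

```text
[0.53554252 0.02273509 0.17      ] 12.111485954035638
[0.53527126 0.02196754 0.        ]
12.4917 [-0.23612167  0.81428878 -0.19389136] [-0.02524282  0.03836269 -0.06362942] [-7.92912531e-02  3.00910857e-01 -5.87833386e-02  1.21236402e+00
  3.96551091e-04  2.85482109e+00]
13.3667 [0.62192449 0.3141021  0.99533675] [-0.00256931  0.03261226  0.00942732]
14.2083 [-0.05145641 -0.26026679  1.835515  ] [-0.22308291  0.07025768 -0.00972067] 0.014821737620125912 [0.53543364 0.02181841 0.14772133]
14.2417 [-0.98949281 -0.27856496  1.63678486] [-0.20232392  0.04548118  0.02733768] 0.014380686287014634 [0.53543948 0.02181487 0.14771661]
14.275 [ 0.40959297 -1.93896333  1.76731544] [-0.16182395  0.09460677  0.00330365] 0.014794477948678298 [0.53546618 0.02184048 0.14772497]
```

Run:
```python
from h import *
import json
q0=np.array(solver.inverse_kinematics(np.array([.53527,.02197,.1475]),Rt(YAW,-1)))
def meas(n=8):
    L=[]
    for _ in range(n): ctrl.sleep(.015); s=ctrl.state(); L.append(np.r_[s["ft_force"],s["moment"]])
    return np.mean(L,0),s
a=0;M=[];
while a<1.5:
    a+=.08 if a<.66 else .025
    q=q0.copy();q[5]-=a; ctrl.goto_joints(q); m,s=meas()
    R=s["eef_rot"]; yaw=np.arctan2(R[0,2],-R[1,2])-YAW
    print(round(a,3),round(yaw,3),"Mz %.3f"%m[5],"F",m[:3].round(1),round(s["time_s"],1))
    M.append(m[5])
    if a>.3:
        base=np.median(M[3:9]) if len(M)>8 else np.median(M)
        if abs(m[5]-base)>.17: break
print(base); json.dump([a,list(q)],open("turn.json","w"))
```

```text
0.08 0.079 Mz 0.061 F [ 0.1 -1.4  2.4] 14.7
0.16 0.158 Mz 0.057 F [ 0.3 -2.3  2.3] 15.1
0.24 0.238 Mz 0.043 F [ 0.4 -2.3  2.3] 15.5
0.32 0.318 Mz 0.056 F [ 0.9 -2.7  2.4] 15.8
0.4 0.398 Mz 0.063 F [ 1.  -3.4  2.4] 16.2
0.48 0.478 Mz 0.074 F [ 1.3 -3.9  2.3] 16.6
0.56 0.558 Mz 0.055 F [ 1.5 -3.9  2.4] 17.0
0.64 0.638 Mz 0.047 F [ 1.9 -4.3  2.4] 17.4
0.72 0.719 Mz 0.060 F [ 2.  -4.3  2.5] 17.8
0.745 0.744 Mz 0.022 F [ 2.1 -4.6  2.5] 18.1
0.77 0.769 Mz 0.019 F [ 2.1 -4.5  2.5] 18.5
0.795 0.794 Mz 0.026 F [ 1.9 -4.5  2.4] 18.9
0.82 0.819 Mz 0.033 F [ 2.3 -4.7  2. ] 19.3
0.845 0.844 Mz 0.018 F [ 2.3 -4.7  2.5] 19.7
0.87 0.869 Mz 0.024 F [ 2.3 -4.8  2.2] 20.1
0.895 0.894 Mz 0.047 F [ 2.  -5.1  2.5] 20.4
0.92 0.919 Mz 0.042 F [ 2.5 -4.8  2.2] 20.8
0.945 0.944 Mz 0.028 F [ 2.2 -4.7  2.3] 21.2
0.97 0.969 Mz -0.039 F [ 2.5 -4.8  2.2] 21.6
0.995 0.993 Mz -0.072 F [ 2.4 -4.7  2.6] 22.0
1.02 1.018 Mz -0.149 F [ 1.7 -4.5  2. ] 22.4
0.05800828302055387
```

The buffer came up at about 0.955 rad, and the torque is now about 0.2 N m above friction. Next I'll lift along the hinge arc, starting with tiny steps.

```bash
cat >> h.py <<'E'
H=np.array([.53527,.02197,.1475]); XH=np.array([np.cos(YAW),np.sin(YAW),0]); YH=np.array([-np.sin(YAW),np.cos(YAW),0])
HG=np.array([H[0],H[1],.08])+.19*XH
def lidpose(th,turn):
    Q=cv2.Rodrigues(YH*th)[0]; return HG+Q@(H-HG),Q@Rt(YAW+turn,-1)
E
python3 - <<'E'
from h import *
a=1.02
for th in(0,.1,.18): print(solver.inverse_kinematics(*lidpose(th,a)))
th=0
while th<.1795:
    th=min(.18,th+(.005 if th<.0249 else .0155))
    p,R=lidpose(th,a); ctrl.line_to(p,R,.03)
    F=[]
    for _ in range(4): ctrl.sleep(.015); s=ctrl.state();F.append(np.r_[s["ft_force"],s["moment"]])
    F=np.mean(F,0); print(round(th,4),F.round(2),round(s["time_s"],1),s["position"].round(4))
    if F[2]<-13: print("ABORT");break
snap("top","t2.png",(200,80,460,310),2.5); snap("scene","s2.png",(200,90,460,320),2.5)
E
```

```text
[-0.07741359  0.33763208 -0.19783272  1.03533153  0.          1.83473955]
[-0.05819297  0.42733269 -0.01927949  1.22064656 -0.02640391  1.85523473]
[-0.04410009  0.50903952  0.13524598  1.37136608 -0.04492145  1.87197999]
0.005 [ 2.31 -5.09 -0.85 -1.02 -0.59 -0.17] 22.7 [0.5356 0.0218 0.1479]
0.01 [ 2.7  -5.15 -4.24 -1.01 -0.77 -0.19] 23.0 [0.5355 0.0218 0.1482]
0.015 [ 3.21 -4.7  -4.33 -1.01 -0.81 -0.16] 23.3 [0.5358 0.022  0.149 ]
0.02 [ 3.15 -5.45 -6.06 -1.05 -0.88 -0.18] 23.6 [0.536  0.0219 0.1497]
0.025 [ 3.81 -5.56 -6.11 -1.07 -0.88 -0.14] 23.9 [0.5363 0.022  0.1506]
0.0405 [ 2.98 -4.77 -3.55 -0.97 -0.74 -0.06] 24.3 [0.5377 0.0224 0.1539]
0.056 [ 2.64 -5.26 -3.67 -1.03 -0.76 -0.02] 24.6 [0.5388 0.0225 0.1568]
0.0715 [ 2.82 -5.32 -4.31 -1.06 -0.81 -0.01] 24.9 [0.5399 0.0228 0.1595]
0.087 [ 2.63 -5.54 -4.25 -1.04 -0.8  -0.  ] 25.2 [0.5411 0.0231 0.1623]
0.1025 [ 2.33 -5.27 -4.1  -1.04 -0.81  0.06] 25.6 [0.5423 0.0233 0.1651]
0.118 [ 2.31 -5.44 -4.29 -1.02 -0.78  0.06] 25.9 [0.5436 0.0236 0.1679]
0.1335 [ 2.13 -5.59 -3.83 -1.02 -0.81  0.12] 26.2 [0.545  0.0239 0.1706]
0.149 [ 1.77 -5.34 -4.12 -1.02 -0.77  0.11] 26.5 [0.5463 0.0242 0.1733]
0.1645 [ 2.27 -5.46 -4.64 -1.03 -0.8   0.11] 26.9 [0.5477 0.0245 0.176 ]
0.18 [ 2.22 -5.31 -4.15 -1.03 -0.81  0.13] 27.2 [0.5492 0.0248 0.1787]
```

View pics/s2.png

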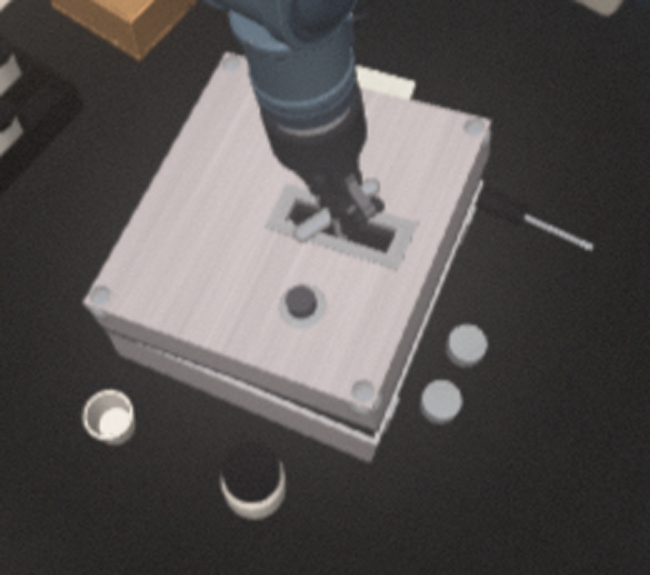

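The view shows the lid ajar with the bar still gripped, the front bumpers at about (345,247) and (240,208) in full-frame pixels, and nothing else disturbed. I'll estimate the opening from those bumpers.

```bash
cat >> h.py <<'E'
def onlid(P,th): return HG+cv2.Rodrigues(YH*th)[0]@(np.array(P)-HG)
def fit(c,obs):
    # obs: list of (uv, world point on shut lid)
    ths=np.arange(0,.3,.002)
    for uv,P in obs:
        e=[np.linalg.norm(proj(c,onlid(P,t))[0]-uv) for t in ths]; i=int(np.argmin(e)); print("th %.3f err %.1fpx"%(ths[i],e[i]))
E
python3 - <<'E'
from h import *
c=camera("scene")
# check shut picture predictions too (scene0: bumpers (244,210),(350,254))
P=[[.4305,.1402,.141],[.4869,-.1307,.141]]
# both bumpers in scene: right-front one is y+ ; list candidates
for p in P+[[.4305+.25*XH[0],.1402+.25*XH[1],.141]]: print([proj(c,onlid(p,t))[0].round(1) for t in(0,.16,.18)])
print(ctrl.state()["eef_rot"].round(3), np.arccos(-ctrl.state()["eef_rot"][2,1]))
E
```

```text
[array([349.6, 254. ]), array([345.2, 246.2]), array([344.4, 245.1])]
[array([392.2, 151.9]), array([390.2, 140.6]), array([389.8, 139.1])]
[array([246.3, 210.4]), array([242.2, 208.4]), array([241.7, 208.2])]
[[-0.328 -0.178  0.928]
 [-0.94  -0.038 -0.339]
 [ 0.096 -0.983 -0.155]] 0.18323216220633518
```

View pics/t2.png

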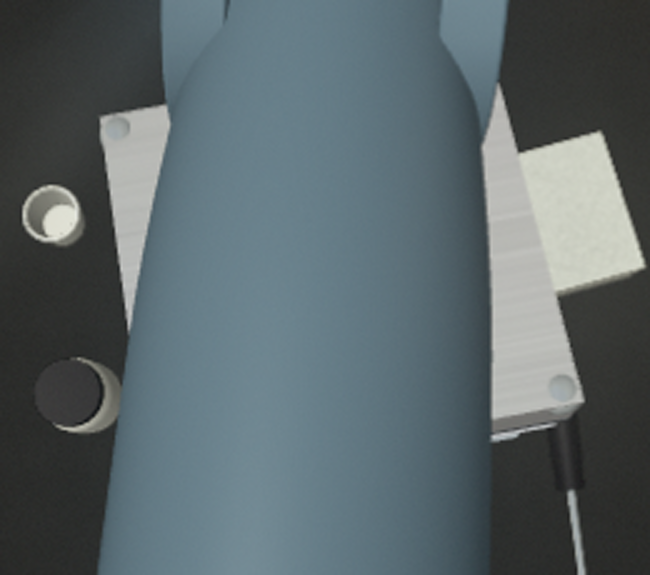

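The bumpers give θ of about 0.165 (46 mm). The top view is mostly blocked by the arm, but the visible objects are in place. I'll lift slightly more, let go and back out along the tool axis.

Run:
```python
from h import *
a=1.02
p,R=lidpose(.194,a); ctrl.line_to(p,R,.03); ctrl.sleep(.2)
s=ctrl.state();print(s["time_s"],s["ft_force"],s["position"])
claw.ungrasp(); s=ctrl.state();print(s["time_s"],s["ft_force"],s["opening"])
ctrl.line_to(p-R[:,1]*.09,R,.1)
s=ctrl.state();print(s["time_s"],s["ft_force"])
ctrl.goto_joints([-1.393,.377,.081,1.274,0,1.46]); print(ctrl.state()["time_s"])
snap("scene","s3.png",(200,90,460,320),2.5); c=snap("top","t3.png",(200,80,460,310),2.5)
for p in([.4305,.1402,.141],[.4869,-.1307,.141]): print([proj(c,onlid(p,t))[0].round(1) for t in(0,.16,.18,.2)])
c=camera("scene")
for p in([.4305,.1402,.141],[.4869,-.1307,.141]): print([proj(c,onlid(p,t))[0].round(1) for t in(.16,.18,.2)])
```

```text
27.7917 [ 1.01853147 -5.27047252 -4.42474193] [0.55052787 0.02505297 0.18115964]
28.475 [-0.44308075  0.3043916   0.56596169] 0.0854104493216172
29.525 [-0.30672233  1.18166462 -0.84558887]
32.05
[array([269.5, 273. ]), array([265.1, 265.9]), array([264.5, 264.7]), array([263.8, 263.4])]
[array([421.3, 245.1]), array([424.8, 236.6]), array([425.2, 235.2]), array([425.6, 233.7])]
[array([345.2, 246.2]), array([344.4, 245.1]), array([343.6, 244. ])]
[array([390.2, 140.6]), array([389.8, 139.1]), array([389.2, 137.5])]
```

View pics/s3.png

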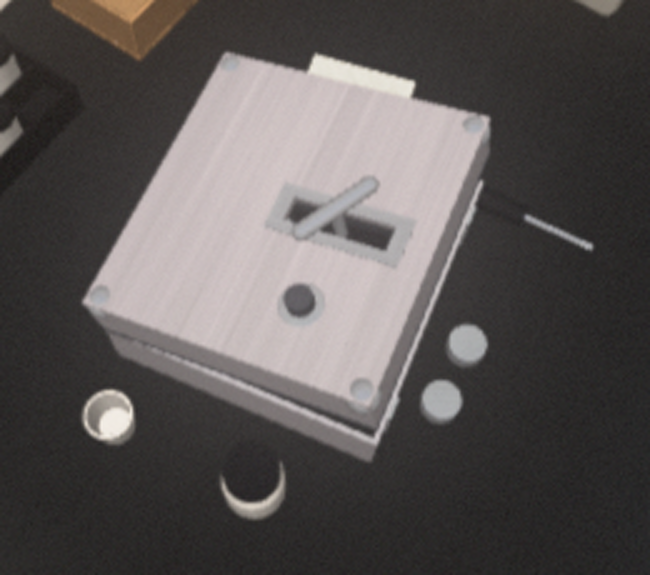

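View pics/t3.png

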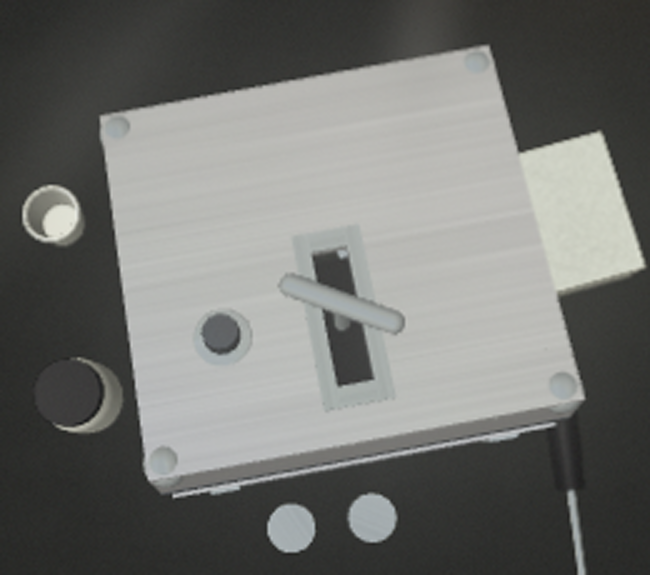

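Run:
```python
from h import *
ticket.job_done(); print(ctrl.state()["time_s"])
```

```text
the job is handed in; nothing more can be done
the job is handed in; nothing more can be done
```

The case is open about 5 cm with the handle out and turned, and I handed the job in at about 32 s of the 67 s allowed.

- **Button:** I pressed it in half-millimetre steps near the trip point. The handle popped up at about 6 N, and the highest single force reading printed was 6.8 N.
- **Handle:** I turned it anticlockwise to 1.02 rad. The buffer came up at about 0.955 rad, and I stopped with the torque about 0.2 N m above friction. The overload point is about 0.6 N m.
- **Lid:** The first few millimetres went in tiny steps, and the upward pull never read above about 6 N, less than the 8 N expected. The lid came up freely.
- **Letting go:** I released the bar, backed out along the tool axis and returned the arm to its start pose.

**Last checks:** The lid was standing open by itself about 3 s after release. The handle was still out and turned, and the other objects looked undisturbed in both pictures. The two cameras disagree slightly on the opening. The top view gives about 0.187 rad (52 mm) and the scene view about 0.172 rad (48 mm), so I take it as roughly 50 mm.

While gripping the bar there was a side load of about 5 N from a small misalignment with the handle's axis. It went away on release.

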